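Set the handle pin with the spring pin-setter

ROBOT

A 6-joint arm with a two-finger parallel gripper is mounted at the origin on the work surface. World frame = base frame: x ahead of the robot, y to its left, z up, the work surface at z = 0. Lengths are in m, angles in degrees, forces in N, time in s.
With the tool pointing down it reaches from about 0.325 to 0.9 m from the base axis. Payload 6.1 kg.
Tool frame: the origin (TCP) lies at the very end of the fingers, on their centre line; the grasp point (between the pads) lies 19 mm behind it; z points along the fingers, y is the direction in which the jaws open and shut (so a half turn about z gives the same grasp; the last joint's range is limited). The gripper opens to 87 mm and grips with 3 to 60 N. Pads are 19 mm wide; open, the fingers measure 117 mm over their backs; the gripper's body (75 mm by 190 mm) begins 51 mm behind the grasp point.
Start: joints at [-76.152, 12.628, 87.462, -0, 79.91, -7.225], TCP at [0.225, -0.583, 0.223] pointing down, gripper open.
Joint ranges: [-170.65, 170.65], [-52.31, 119.04], [5.05, 147.46], [-71.25, 251.25], [11.57, 151.72], [-153.62, 153.62]. Speed limits (degrees/s): [147.25, 147.25, 172.46, 180, 180, 180].

INTERFACE

Orientations are given as [roll, pitch, yaw] about the fixed x, y, z axes, in that order (R = Rz(yaw) Ry(pitch) Rx(roll)).
In Python, from bench import arm, imaging gives the robot as it stands. The module is installed in compiled form; this text tells all that it offers.
- The arm moves only by the tool step_arm, never from a script. Its argument "steps" is a list of rows, each a list of 3 entries, a list of its own where there are three numbers: the opening, from -1 (shut) to 1 (fully open), so that 0 is half open, then the shift along the tool's x, y, z in cm, then the turn, a rotation vector about the tool's x, y, z in degrees. In form: [[grip, [x, y, z], [ax, ay, az]], ...]. A call has 1 to 10 rows; each row is the pose to reach, as a shift and turn from the pose measured when the call began, along the tool's axes at that moment; what a row does not reach only later rows make up. A row lasts 1/10 s, in which the tool goes at most 50 mm and 8.59 degrees, less where a joint would pass 70% of its speed; a pose out of reach is approached as far as the arm can. A call with a gripper value outside its range is refused whole. The fingers move at their own pace and stop on an object; "newtons" is the grip in N (left out, the last holds). Time passes only in rows, so rows that repeat a pose let the fingers close. It gives the time, the measured TCP pose, the force and the opening at its end, in the units of the state.
- arm.get_obs(): the state, without advancing time (a new reading comes with each control period).
- imaging.snapshot(name): name is "scene" or "top" or "wrist"; returns a dict with "img" (384x512x3 uint8, blue, green, red), "K" (3x3 intrinsics, pixels), "dist" ([k1, k2, p1, p2, k3] as OpenCV has them; the pictures are not rectified), "position" and "attitude" of the camera in the world; the wrist camera has in their place "mount" (4x4, takes a point from camera to tool coordinates, whose origin is the TCP and whose axes are the flange's). Camera axes: x right, y up, looking along -z (the intrinsics and any distortion apply to the point x, -y, -z); pixel columns grow to the right and rows downward; lengths in m; the calibration is good to about 2 mm. A picture is of the moment at which its call begins: read the wrist's pose just before it. There is no depth.
- arm.close_job(): hands the job in, once; it reports no verdict.
The state is a dict: "clock": time; "qpos": joint angles; "dq": joint speeds; "joint_torque": joint torques, N m; "eef_pos": TCP position; "tool_rot": TCP orientation; "wrist_force": force on the tool from outside, world axes, zero at the start; "wrist_torque": the same for the moment, N m; "grip_width": finger opening in m.
Only numpy, scipy, OpenCV 4.12 (cv2) and the standard library are available. Lean on these libraries where they do the work, as an engineer would, in place of code of your own. Each camera call takes 0.05 s, during which the arm holds its last target.

TASK

Drive the brass pin into the wooden handle blank with one full blow of the red spring pin-setter: draw its wooden handle back gently, against the spring, just until the sear catches and holds the striker by itself - never haul it hard against the rubber buffer behind - and let go. Then, with the handle left alone, press the black trip button to fire, so that the pin ends flush with the blank, and take your hand away; do not touch the pin or disturb the other things on the bench.

Things in the scene. Friction and masses are not known exactly. Their poses are not given: they have to be found in the camera images.
- stamp: The red bench pin-setter, screwed down. Origin: under the centre of its red housing, on the bench; +x is the direction of the blow (from the handle towards the wooden blank), z up. Base plate x -100..150, y -50..50, z 0..12 mm. Housing x -55..55, y -30..30, z 12..105 mm. The 12 mm steel striker rod runs along x at height 70 mm through the housing, with a 22 mm hammer head in front.
- handle (a point): Top centre of the striker's pull handle: an upright dark wooden paddle with a yellow band, 14 mm along x, 24 mm wide, z 63..135 mm, at x -110 mm in the stamp frame at rest. Between its front face and the housing 48 mm of the rod is bare (42 mm up to a 40 mm steel bushing). It can be pinched, or hooked from in front with the fingertips above the rod (z over 76 mm).
- striker (a joint): Draw of striker and handle in m: 0 at rest, grows as the handle moves along the stamp's -x; forward limit -10 mm (hammer at the blank). Spring about 200 N/m, no preload. The sear catches somewhere from 31 to 63 mm of draw: an adjustable collar hidden in the housing sets it. Caught, it stays there by itself; let go earlier, it flies forward and hits the pin (a spoilt job).
- buffer: Soft rubber buffer in the housing that the striker's collar meets 2 mm past the catch, about 3000 N/m, so the pull then rises far more steeply than before. It may never be loaded with more than 12 N (squeezed 4 mm). Its origin is the stamp's origin, not the rubber.
- trip (a joint): Trip button in m: 0 is up, grows going down, 11 mm travel, sprung (2.5 N up, 4.5 N down, plus up to 2 N while it holds the striker). Pressed over 6 mm it releases the striker. As the striker is drawn the collar rides over the sear for some 30 mm before the catch: the button dips 6 mm by itself, the pull is up to 6 N more over the ramp, then 1 N, and at the catch the button pops up.
- trip_top (a point): Centre of the top of the round black trip button, 24 mm in diameter, on top of the housing at x 0, y 0, z 123 mm in the stamp frame when up.
- pin (a joint): How far the brass pin has been driven, in m: starts at 0 to 2 mm, 8 mm is flush with the blank. 6 N of friction hold it.
- pin_head (a point): Centre of the head of the brass pin, 10 mm in diameter, 70 mm above the bench, standing 6 to 8 mm out of the walnut blank towards the hammer. The blank is clamped crosswise: x 95..129, y -65..65, z 51..89 mm in the stamp frame, with a jaw behind it to x 139 mm.
- mug_a: White mug, 82 mm wide, 95 mm tall, origin under its centre. Bystander.
- mug_b: Blue mug, 82 mm wide, 95 mm tall, origin under its centre. Bystander.
- glue: Red glue bottle, 48 mm wide, 130 mm tall, origin under its centre. Bystander.
- spray_can: White and blue spray can, 66 mm wide, 190 mm tall, origin under its centre. Bystander.
- tape: Roll of masking tape lying flat, 96 mm wide, 24 mm tall, beside the pin-setter, origin under its centre. Bystander.
- jar_lid: White jar lid lying open side up, 72 mm wide, 14 mm tall, beside the pin-setter, origin under its centre. Bystander.
- driver: Screwdriver with red handle, 220 mm long along its x. Bystander.
- spare_blank: Spare wooden blank, 34 x 120 x 34 mm, origin under its centre. Bystander.

How it is judged:
By the outcome, as a careful person would: the job done as asked, in the order asked, and still so for the second after the job is handed in, with the robot touching nothing.
It also fails if it takes over 72 s, if anything falls off the work surface, if the arm or the gripper's body presses on something with over 40 N, if the wrist force passes 120 N, or if a joint passes its speed limit or range.

## Working session

There is one attempt and no reset: what is moved stays moved. The work goes in short steps, Python scripts to look and compute and a tool call to move; the robot and the scene stay as the last step left them, time stands still between calls to the robot, and variables do not carry over. Pictures are saved under pics/ and viewed, and the job is handed in when it is done.

Besides the shell and the picture viewer there is one more tool, called after "Request:" as a command line: name --argument value ..., lists and objects as JSON in quotes. step_arm: Moves the arm, as the interface text tells. Its arguments: {"type":"object","properties":{"steps":{"type":"array"},"newtons":{"type":"number"}},"required":["steps"]}

```bash
mkdir -p pics; python3 - <<'E'
from bench import arm, imaging
import cv2
o=arm.get_obs(); print(o)
for n in ["scene","top","wrist"]:
    s=imaging.snapshot(n); cv2.imwrite(f"pics/{n}0.png",s["img"])
    print(n,{k:v for k,v in s.items() if k!="img"})
E
```

```text
{'clock': 0.0, 'qpos': array([-7.61519547e+01,  1.26768886e+01,  8.75242175e+01, -2.55923682e-04,
        7.99090738e+01, -7.22288552e+00]), 'dq': array([-0.05176439,  0.05293612, -0.03052239,  0.00966218,  0.00292064,
       -0.08651242]), 'joint_torque': array([-5.50908662e-04, -4.94607210e+01, -3.87383544e+01,  6.97979238e-02,
        5.71812491e-02, -1.71417655e-04]), 'eef_pos': array([ 0.22457301, -0.58261285,  0.22143373]), 'tool_rot': array([-1.79890663e+02, -1.36029760e-02,  2.10709629e+01]), 'wrist_force': array([-0.40278895, -0.43689217,  0.43898243]), 'wrist_torque': array([-0.01251542,  0.01825967, -0.01602704]), 'grip_width': 0.08672311920142627}
scene {'K': array([[429.0849808 ,   0.        , 258.85218152],
       [  0.        , 429.0849808 , 192.90327377],
       [  0.        ,   0.        ,   1.        ]]), 'dist': array([-0.016742,  0.      ,  0.      ,  0.      ,  0.      ]), 'position': array([1.37415024, 0.51798799, 1.11153621]), 'attitude': array([ 44.20700511,  -0.46557377, 121.76282248])}
top {'K': array([[358.6279965 ,   0.        , 261.68329895],
       [  0.
[... 188 characters left out ...]
0.39101019, 0.01274094, 1.10328905]), 'attitude': array([  9.17940349,  -0.21122884, -91.02224061])}
wrist {'K': array([[266.37402595,   0.        , 261.27170764],
       [  0.        , 266.37402595, 192.47629978],
       [  0.        ,   0.        ,   1.        ]]), 'dist': array([-0.06210828,  0.        ,  0.        ,  0.        ,  0.        ]), 'mount': array([[-2.68638987e-04,  9.68708123e-01,  2.48202539e-01,
         6.72768939e-02],
       [ 9.99999690e-01,  4.43798363e-04, -6.49760376e-04,
         4.73875017e-04],
       [-7.39580034e-04,  2.48202288e-01, -9.68707942e-01,
        -1.61729257e-01],
       [ 0.00000000e+00,  0.00000000e+00,  0.00000000e+00,
         1.00000000e+00]])}
```

View pics/scene0.png

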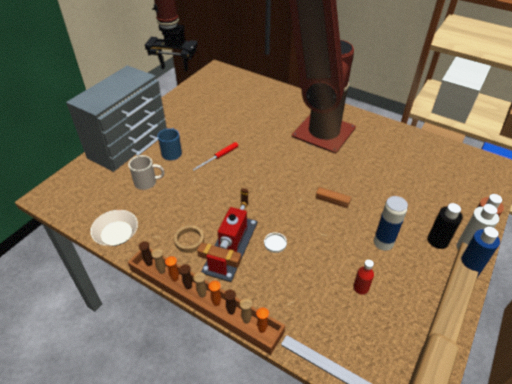

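View pics/top0.png

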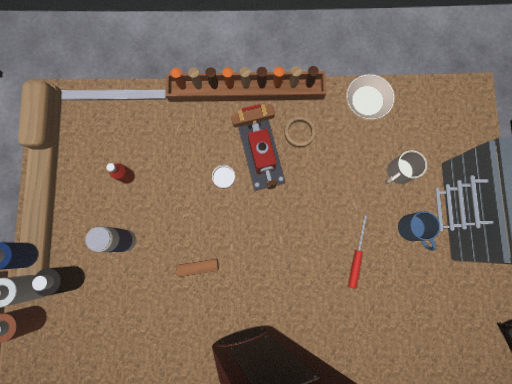

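View pics/wrist0.png

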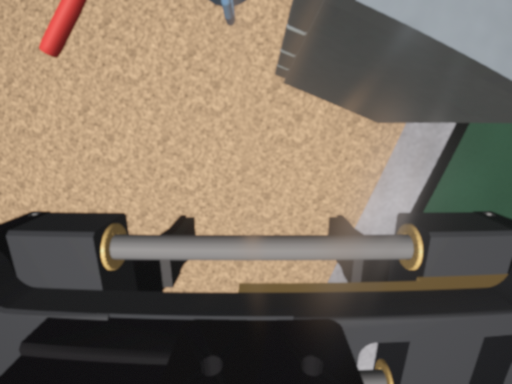

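```bash
cat > h.py <<'E'
import numpy as np, cv2
from scipy.spatial.transform import Rotation as R
from bench import arm, imaging
def cam(s,obs=None):
    if "mount" in s:
        T=np.eye(4);T[:3,:3]=R.from_euler('xyz',obs["tool_rot"],degrees=True).as_matrix();T[:3,3]=obs["eef_pos"]
        return T@s["mount"]
    T=np.eye(4);T[:3,:3]=R.from_euler('xyz',s["attitude"],degrees=True).as_matrix();T[:3,3]=s["position"];return T
def ray(s,T,uv):
    p=cv2.undistortPoints(np.array([[uv]],float),s["K"],s["dist"])[0,0]
    d=T[:3,:3]@np.array([p[0],-p[1],-1]);return T[:3,3],d
def onz(s,T,uv,z):
    c,d=ray(s,T,uv);return c+d*(z-c[2])/d[2]
def proj(s,T,P):
    q=(np.atleast_2d(P)-T[:3,3])@T[:3,:3]; q=q*[1,-1,-1]
    return cv2.projectPoints(q,np.zeros(3),np.zeros(3),s["K"],s["dist"])[0][:,0]
def snap(n):
    o=arm.get_obs();s=imaging.snapshot(n);return s,cam(s,o),o
def crop(img,x0,y0,w,h,k,f):
    cv2.imwrite(f,cv2.resize(img[y0:y0+h,x0:x0+w],None,fx=k,fy=k,interpolation=cv2.INTER_CUBIC))
E
python3 - <<'E'
from h import *
s,T,o=snap("top"); crop(s["img"],215,85,100,110,5,"pics/t1.png")
s,T,o=snap("scene"); crop(s["img"],170,180,130,110,5,"pics/s1.png")
E
```

```text
(no output)
```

View pics/t1.png

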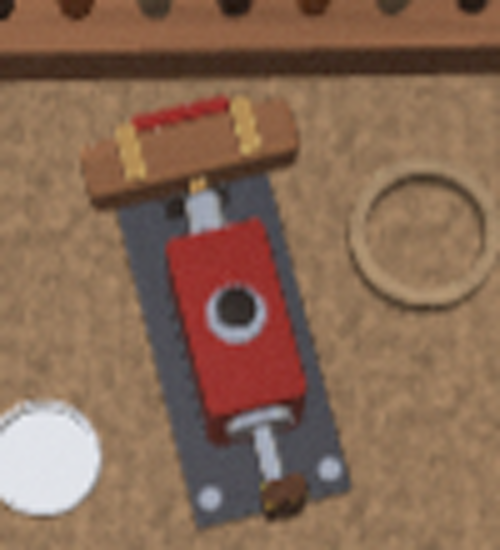

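View pics/s1.png

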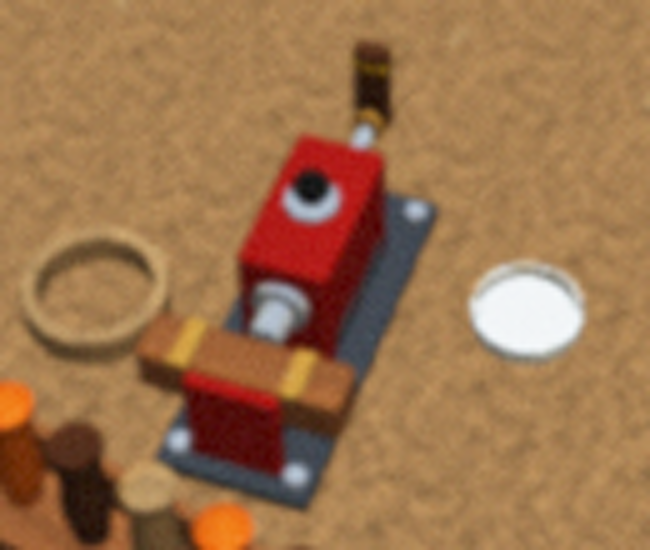

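```bash
python3 - <<'E'
from h import *
s,T,o=snap("top"); s2,T2,o=snap("scene")
f=lambda c:((np.array(c)+.5)/5-.5+[215,85])
g=lambda c:((np.array(c)+.5)/5-.5+[170,180])
def tri(a,b):
    c1,d1=ray(s,T,f(a));c2,d2=ray(s2,T2,g(b))
    A=np.stack([d1,-d2],1);k=np.linalg.lstsq(A,c2-c1,rcond=None)[0]
    p,q=c1+k[0]*d1,c2+k[1]*d2;return (p+q)/2,np.linalg.norm(p-q)
print("btn",onz(s,T,f((238,307)),.123),onz(s2,T2,g((311,184)),.123),tri((238,307),(311,184)))
print("handle",onz(s,T,f((283,487)),.135),onz(s2,T2,g((373,48)),.135))
cs=[onz(s,T,f(c),.105) for c in [(168,240),(262,218),(305,388),(208,415)]]
print(np.array(cs),np.mean(cs,0))
print([np.degrees(np.arctan2(*(a-b)[1::-1])) for a,b in [(cs[0],cs[3]),(cs[1],cs[2])]],np.degrees(np.arctan2(*(cs[0]-cs[1])[1::-1]))-90)
b=[onz(s,T,f(c),.012) for c in [(197,528),(350,490)]]; print(b, np.degrees(np.arctan2(*(b[0]-b[1])[1::-1]))-90)
# scene top corners
cs=[onz(s2,T2,g(c),.105) for c in [(303,137),(384,152),(243,252),(329,280)]]
print(np.array(cs),np.mean(cs,0),[np.degrees(np.arctan2(*(a-b)[1::-1])) for a,b in [(cs[2],cs[0]),(cs[3],cs[1])]])
E
```

```text
btn [0.67838561 0.00253889 0.123     ] [0.68133811 0.00145765 0.123     ] (array([0.67953651, 0.00150896, 0.12100737]), np.float64(0.0022899383107343107))
handle [ 0.57230896 -0.02020575  0.135     ] [ 0.57327613 -0.02368284  0.135     ]
[[ 0.72434935  0.04211969  0.105     ]
 [ 0.73669279 -0.01252217  0.105     ]
 [ 0.63521995 -0.03505758  0.105     ]
 [ 0.62037994  0.02059347  0.105     ]] [0.67916051 0.00378335 0.105     ]
[np.float64(11.69745885940103), np.float64(12.521219722018094)] 12.72929704672859
[array([0.57053771, 0.02920854, 0.012     ]), array([ 0.5927362 , -0.06581035,  0.012     ])] 13.149696169047587
[[ 0.63879338 -0.03447456  0.105     ]
 [ 0.62217103  0.0159072   0.105     ]
 [ 0.73549732 -0.01203163  0.105     ]
 [ 0.72573686  0.04388266  0.105     ]] [0.68054965 0.00332092 0.105     ] [np.float64(13.065831885363574), np.float64(15.116118527063314)]
```

```bash
cat >> h.py <<'E'
O=np.array([0.6795,0.0025,0.]);YAW=12.7
def W(p): return O+R.from_euler('z',YAW,degrees=True).apply(p)
def S(p): return R.from_euler('z',-YAW,degrees=True).apply(np.array(p)-O)
def goto(P,yaw=YAW,tilt=0,o=None):
    o=o or arm.get_obs()
    A=R.from_euler('xyz',o["tool_rot"],degrees=True)
    B=R.from_euler('xyz',[180,tilt,yaw],degrees=True)
    print("shift cm",np.round(A.inv().apply(np.array(P)-o["eef_pos"])*100,2),"turn",np.round((A.inv()*B).as_rotvec(degrees=True),2))
E
python3 - <<'E'
from h import *
goto([.33,-.3,.25]); goto(W([-.14,0,.23]))
E
```

```text
shift cm [ 20.   -22.63  -2.76] turn [-0.03 -0.    8.37]
shift cm [ 49.64 -40.33  -0.75] turn [-0.03 -0.    8.37]
```

Request:
step_arm --steps '[[1, [3.3, -3.7, -1.0], [0, 0, 1.5]], [1, [6.6, -7.4, -2.5], [0, 0, 3]], [1, [10, -11.2, -2.7], [0, 0, 4]], [1, [13.3, -15, -2.8], [0, 0, 5]], [1, [16.6, -18.8, -2.8], [0, 0, 6]], [1, [20, -22.6, -2.8], [0, 0, 7]], [1, [23.5, -25, -2.6], [0, 0, 8]], [1, [27, -27.2, -2.4], [0, 0, 8.4]], [1, [30.5, -29.2, -2.2], [0, 0, 8.4]], [1, [34, -31.2, -2], [0, 0, 8.4]]]'

```text
clock: 1.35
eef_pos: [0.4306, -0.1682, 0.2428]
tool_rot: [180.0, -0.0, 12.7]
wrist_force: [-0.1, -2.0, 0.5]
grip_width: 0.0873
```

```bash
python3 - <<'E'
from h import *
o=arm.get_obs();print(o["clock"],o["eef_pos"],o["tool_rot"]);goto(W([-.14,0,.23]))
E
```

```text
1.35 [ 0.43062291 -0.16815307  0.24281712] [ 1.79973641e+02 -4.79577369e-02  1.26836728e+01]
shift cm [ 14.03 -11.18   1.29] turn [ 0.03 -0.05 -0.02]
```

Request:
step_arm --steps '[[1, [3.5, -2.8, 0.3], [0, 0, 0]], [1, [7, -5.6, 0.6], [0, 0, 0]], [1, [10.5, -8.4, 1], [0, 0, 0]], [1, [14, -11.2, 1.3], [0, 0, 0]], [1, [14, -11.2, 1.3], [0, 0, 0]], [1, [14, -11.2, 1.3], [0, 0, 0]]]'

```text
clock: 1.95
eef_pos: [0.5426, -0.0272, 0.2294]
tool_rot: [180.0, 0.0, 12.8]
wrist_force: [0.3, -0.1, -0.7]
grip_width: 0.0875
```

```bash
python3 - <<'E'
from h import *
s,T,o=snap("wrist");cv2.imwrite("pics/w1.png",s["img"]);print(S(o["eef_pos"]),o["tool_rot"],o["wrist_force"])
for p in [(-.11,0,.135),(0,0,.123),(-.055,.03,.105),(-.055,-.03,.105)]: print(p,proj(s,T,W(p)))
E
```

```text
[-0.14004126  0.00108301  0.22942627] [1.79979680e+02 1.70969887e-02 1.28218460e+01] [ 0.29757401 -0.11037763 -0.66220923]
(-0.11, 0, 0.135) [[261.72646779 164.10265493]]
(0, 0, 0.123) [[261.95129533  44.52934516]]
(-0.055, 0.03, 0.105) [[232.67177436 106.94786934]]
(-0.055, -0.03, 0.105) [[290.83698342 107.06892453]]
```

View pics/w1.png

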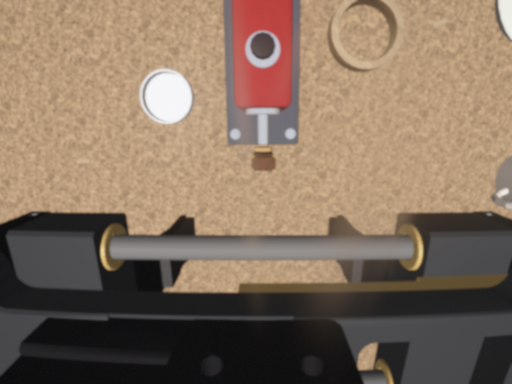

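Request:
step_arm --steps '[[1, [1.5, 0.1, 1.5], [0, 0, 0]], [1, [3, 0.2, 3], [0, 0, 0]], [1, [3, 0.2, 6.5], [0, 0, 0]], [1, [3, 0.2, 10], [0, 0, 0]], [1, [3, 0.2, 12.5], [0, 0, 0]], [1, [3, 0.2, 13.1], [0, 0, 0]], [1, [3, 0.2, 13.1], [0, 0, 0]], [1, [3, 0.2, 13.1], [0, 0, 0]]]'

```text
clock: 2.8
eef_pos: [0.5731, -0.0244, 0.1006]
tool_rot: [179.9, -0.1, 12.7]
wrist_force: [-0.1, 0.5, 0.0]
grip_width: 0.087
```

```bash
python3 - <<'E'
from h import *
s,T,o=snap("wrist");cv2.imwrite("pics/w2.png",s["img"]);print(S(o["eef_pos"]),o["tool_rot"],o["wrist_force"],o["clock"])
for p in [(-.11,0,.135),(0,0,.123),(-.055,.03,.105),(-.055,-.03,.105)]: print(p,proj(s,T,W(p)))
s,T,o=snap("scene");crop(s["img"],170,130,160,120,5,"pics/s2.png")
E
```

```text
[-0.10970448 -0.00289696  0.10056053] [ 1.79897116e+02 -1.41101365e-01  1.26766700e+01] [-0.05072473  0.49386906  0.0397761 ] 2.8
(-0.11, 0, 0.135) [[254.86265835 256.65292716]]
(0, 0, 0.123) [[253.9873633   34.42236787]]
(-0.055, 0.03, 0.105) [[204.17452749 146.83890349]]
(-0.055, -0.03, 0.105) [[306.44118566 146.69781974]]
```

View pics/w2.png

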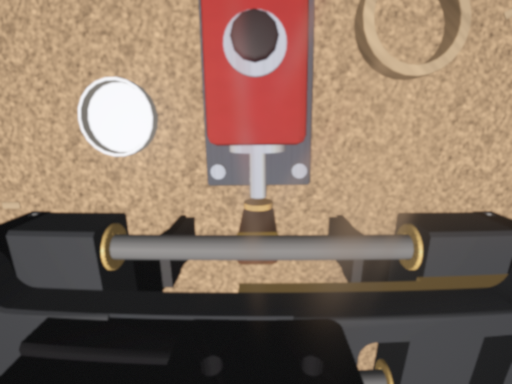

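View pics/s2.png

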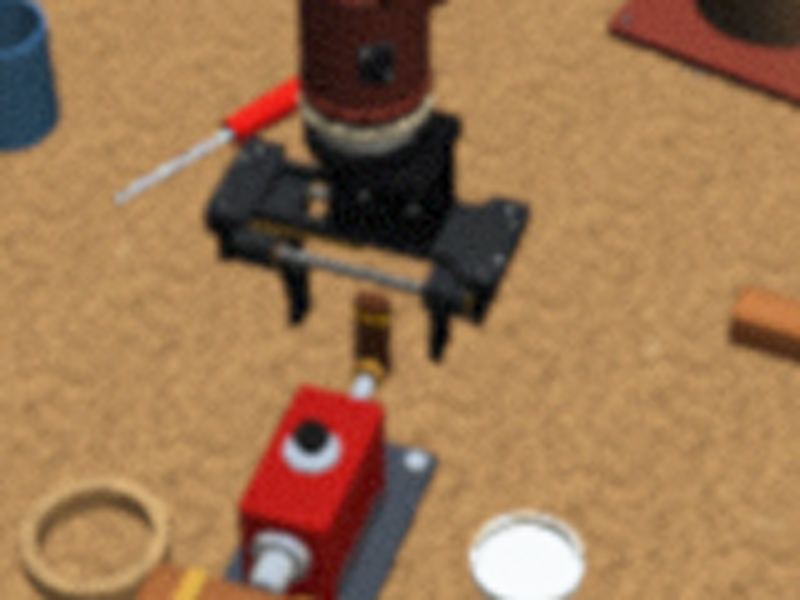

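Request:
step_arm --steps '[[1, [0, -0.2, 0.2], [0, 0, 0]], [1, [0, -0.2, 0.2], [0, 0, 0]], [-0.3, [0, -0.2, 0.2], [0, 0, 0]], [-0.3, [0, -0.2, 0.2], [0, 0, 0]], [-1, [0, -0.2, 0.2], [0, 0, 0]], [-1, [0, -0.2, 0.2], [0, 0, 0]], [-1, [0, -0.2, 0.2], [0, 0, 0]], [-1, [0, -0.2, 0.2], [0, 0, 0]], [-1, [0, -0.2, 0.2], [0, 0, 0]], [-1, [0, -0.2, 0.2], [0, 0, 0]]]' --newtons 5

```text
clock: 3.9
eef_pos: [0.5731, -0.0222, 0.0989]
tool_rot: [179.9, -0.2, 12.7]
wrist_force: [0.1, -0.1, 0.4]
grip_width: 0.0314
```

```bash
cat >> h.py <<'E'
def st(tag):
    o=arm.get_obs();f=R.from_euler('z',-YAW,degrees=True).apply(o["wrist_force"])
    print("t",o["clock"],"S mm",np.round(S(o["eef_pos"])*1000,1),"F stamp",np.round(f,2),"w",round(o["grip_width"]*1000,1),np.round(o["tool_rot"],1))
    s=imaging.snapshot("wrist");cv2.imwrite(f"pics/{tag}.png",s["img"])
    return s
E
python3 - <<'E'
from h import *
st("w3")
E
```

```text
t 3.9 S mm [-109.2   -0.7   98.9] F stamp [ 0.12 -0.12  0.43] w 31.4 [179.9  -0.2  12.7]
```

View pics/w3.png

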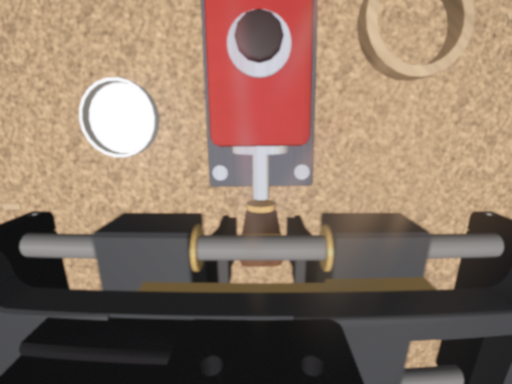

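Request:
step_arm --steps '[[-1, [0, 0, 0], [0, 0, 0]], [-1, [0, 0, 0], [0, 0, 0]], [-1, [0, 0, 0], [0, 0, 0]], [-1, [0, 0, 0], [0, 0, 0]]]' --newtons 5

```text
clock: 4.35
eef_pos: [0.5731, -0.022, 0.0989]
tool_rot: [179.9, -0.2, 12.7]
wrist_force: [-0.6, 1.4, 1.7]
grip_width: 0.0236
```

Request:
step_arm --steps '[[-1, [0, 0, 0], [0, 0, 0]], [-1, [0, 0, 0], [0, 0, 0]], [-1, [0, 0, 0], [0, 0, 0]]]' --newtons 40

```text
clock: 4.65
eef_pos: [0.5731, -0.022, 0.0989]
tool_rot: [179.9, -0.2, 12.7]
wrist_force: [-0.9, 1.0, 0.1]
grip_width: 0.0231
```

```bash
python3 - <<'E'
from h import *
st("w4")
E
```

```text
t 4.65 S mm [-109.2   -0.5   98.9] F stamp [-0.68  1.18  0.11] w 23.1 [179.9  -0.2  12.7]
```

Request:
step_arm --steps '[[-1, [-0.3, 0, 0], [0, 0, 0]], [-1, [-0.6, 0, 0], [0, 0, 0]], [-1, [-0.9, 0, 0], [0, 0, 0]], [-1, [-1.2, 0, 0], [0, 0, 0]], [-1, [-1.2, 0, 0], [0, 0, 0]], [-1, [-1.2, 0, 0], [0, 0, 0]]]'

```text
clock: 5.3
eef_pos: [0.5614, -0.0248, 0.0989]
tool_rot: [179.9, -0.2, 12.7]
wrist_force: [2.3, 0.2, -1.6]
grip_width: 0.0238
```

```bash
python3 - <<'E'
from h import *
st("w5")
E
```

```text
t 5.3 S mm [-121.2   -0.6   98.9] F stamp [ 2.3  -0.32 -1.6 ] w 23.8 [179.9  -0.2  12.7]
```

View pics/w5.png

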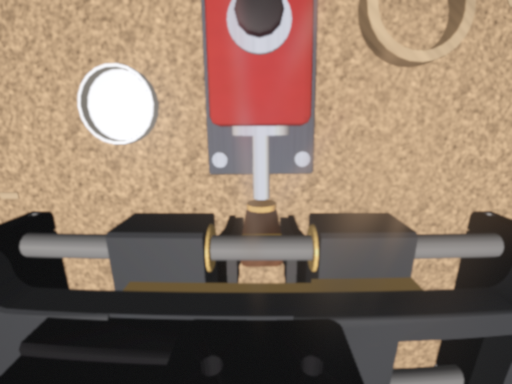

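Request:
step_arm --steps '[[-1, [-0.2, 0, 0], [0, 0, 0]], [-1, [-0.4, 0, 0], [0, 0, 0]], [-1, [-0.6, 0, 0], [0, 0, 0]], [-1, [-0.6, 0, 0], [0, 0, 0]]]'

```text
clock: 5.75
eef_pos: [0.5555, -0.0262, 0.0989]
tool_rot: [179.9, -0.2, 12.7]
wrist_force: [2.9, 0.1, -2.2]
grip_width: 0.0234
```

Request:
step_arm --steps '[[-1, [-0.2, 0, 0], [0, 0, 0]], [-1, [-0.4, 0, 0], [0, 0, 0]], [-1, [-0.6, 0, 0], [0, 0, 0]], [-1, [-0.6, 0, 0], [0, 0, 0]]]'

```text
clock: 6.15
eef_pos: [0.5495, -0.0276, 0.0989]
tool_rot: [179.9, -0.2, 12.7]
wrist_force: [4.4, 0.4, -3.4]
grip_width: 0.0234
```

Request:
step_arm --steps '[[-1, [-0.1, 0, 0], [0, 0, 0]], [-1, [-0.2, 0, 0], [0, 0, 0]], [-1, [-0.2, 0, 0], [0, 0, 0]]]'

```text
clock: 6.45
eef_pos: [0.5477, -0.028, 0.0989]
tool_rot: [179.9, -0.2, 12.7]
wrist_force: [5.5, 1.0, -3.5]
grip_width: 0.0238
```

```bash
python3 - <<'E'
from h import *
st("w6")
s,T,o=snap("top"); crop(s["img"],215,85,100,110,5,"pics/t6.png")
s,T,o=snap("scene"); crop(s["img"],200,190,70,60,10,"pics/s6.png")
E
```

```text
t 6.45 S mm [-135.3   -0.8   98.9] F stamp [ 5.64 -0.21 -3.5 ] w 23.8 [179.9  -0.2  12.7]
```

View pics/s6.png

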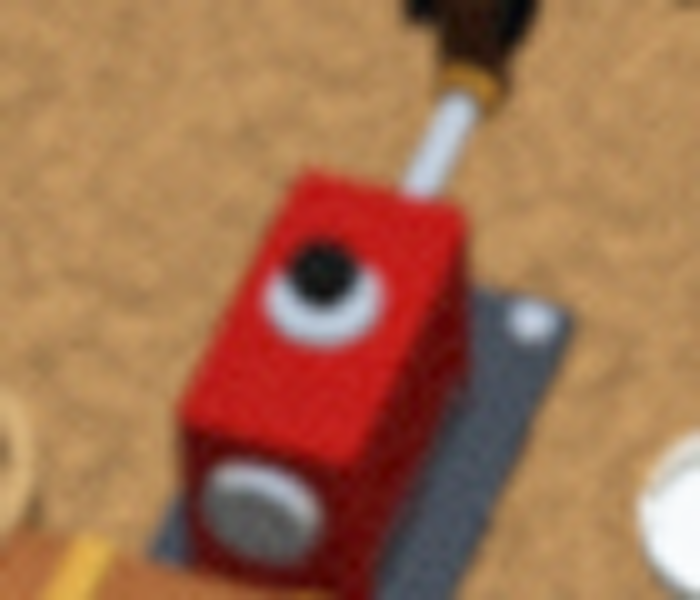

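Request:
step_arm --steps '[[-1, [-0.1, 0, 0], [0, 0, 0]], [-1, [-0.2, 0, 0], [0, 0, 0]], [-1, [-0.2, 0, 0], [0, 0, 0]]]'

```text
clock: 6.9
eef_pos: [0.5459, -0.0284, 0.0989]
tool_rot: [179.9, -0.3, 12.7]
wrist_force: [5.6, 1.6, -3.3]
grip_width: 0.0238
```

Request:
step_arm --steps '[[-1, [-0.1, 0, 0], [0, 0, 0]], [-1, [-0.2, 0, 0], [0, 0, 0]], [-1, [-0.2, 0, 0], [0, 0, 0]]]'

```text
clock: 7.2
eef_pos: [0.5446, -0.0287, 0.099]
tool_rot: [179.9, -0.4, 12.7]
wrist_force: [8.0, 0.7, -6.4]
grip_width: 0.0237
```

Request:
step_arm --steps '[[-1, [-0.1, 0, 0], [0, 0, 0]], [-1, [-0.2, 0, 0], [0, 0, 0]], [-1, [-0.2, 0, 0], [0, 0, 0]]]'

```text
clock: 7.5
eef_pos: [0.5436, -0.029, 0.099]
tool_rot: [179.8, -0.5, 12.7]
wrist_force: [8.2, 2.5, -7.2]
grip_width: 0.0237
```

```bash
cat >> h.py <<'E'
def btn():
    s,T,o=snap("scene");im=s["img"][195:235,215:255].astype(int)
    m=((im.max(2)<60)&(im.max(2)-im.min(2)<30)).astype(np.uint8)
    n,l,stt,c=cv2.connectedComponentsWithStats(m);
    print("btn",[(int(stt[i,4]),np.round(c[i]+[215,195],2)) for i in range(1,n) if stt[i,4]>8])
    return s
E
python3 - <<'E'
from h import *
st("w7"); s=btn();crop(s["img"],200,190,70,60,10,"pics/s7.png")
import cv2
E
```

```text
t 7.5 S mm [-139.5   -0.8   99. ] F stamp [ 8.55  0.62 -7.16] w 23.7 [179.8  -0.5  12.7]
btn [(22, array([231.86, 217.  ]))]
```

View pics/s7.png

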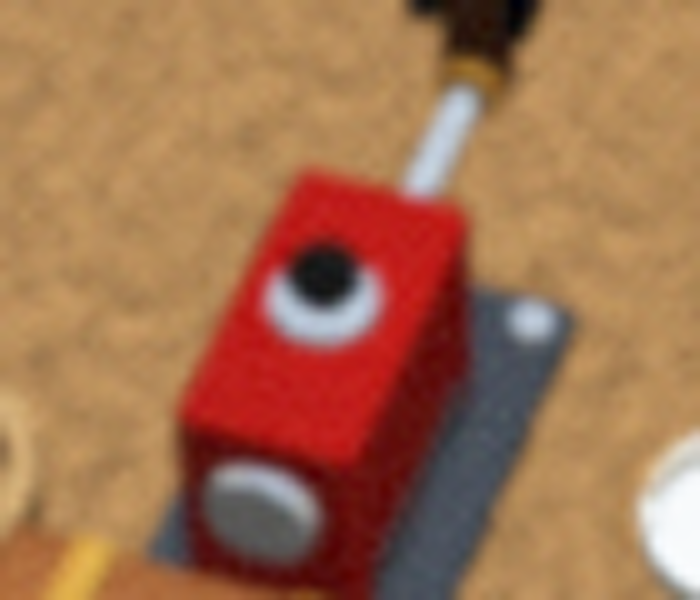

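Request:
step_arm --steps '[[-1, [-0.1, 0, 0], [0, 0.2, 0]], [-1, [-0.2, 0, 0], [0, 0.2, 0]], [-1, [-0.3, 0, 0], [0, 0.2, 0]], [-1, [-0.4, 0, 0], [0, 0.2, 0]], [-1, [-0.4, 0, 0], [0, 0.2, 0]]]'

```text
clock: 8.1
eef_pos: [0.5407, -0.0296, 0.0989]
tool_rot: [179.8, -0.8, 12.7]
wrist_force: [10.1, 1.2, -7.3]
grip_width: 0.0235
```

```bash
python3 - <<'E'
from h import *
st("w8"); s=btn()
goto([0,0,0])
E
```

```text
t 8.1 S mm [-142.5   -0.8   98.9] F stamp [10.09 -1.03 -7.35] w 23.5 [179.8  -0.8  12.7]
btn [(21, array([231.86, 217.52]))]
shift cm [-52.24 -14.79   9.1 ] turn [ 0.17 -0.82 -0.02]
```

Request:
step_arm --steps '[[-1, [-0.1, 0, 0], [0, -0.3, 0]], [-1, [-0.2, 0, 0], [0, -0.6, 0]], [-1, [-0.3, 0, 0], [0, -0.7, 0]], [-1, [-0.4, 0, 0], [0, -0.7, 0]], [-1, [-0.4, 0, 0], [0, -0.7, 0]]]'

```text
clock: 8.7
eef_pos: [0.5384, -0.0302, 0.099]
tool_rot: [179.8, -0.3, 12.7]
wrist_force: [11.3, 2.1, -8.8]
grip_width: 0.0235
```

```bash
python3 - <<'E'
from h import *
st("w9"); s=btn()
E
```

```text
t 8.7 S mm [-144.9   -0.9   99. ] F stamp [11.47 -0.45 -8.8 ] w 23.5 [179.8  -0.3  12.7]
btn [(22, array([231.73, 217.82]))]
```

Request:
step_arm --steps '[[-1, [-0.1, 0, 0], [0, -0.2, 0]], [-1, [-0.2, 0, 0], [0, -0.2, 0]], [-1, [-0.3, 0, 0], [0, -0.2, 0]], [-1, [-0.4, 0, 0], [0, -0.2, 0]], [-1, [-0.4, 0, 0], [0, -0.2, 0]]]'

```text
clock: 9.3
eef_pos: [0.5359, -0.0308, 0.099]
tool_rot: [179.8, -0.3, 12.7]
wrist_force: [11.9, 1.8, -8.8]
grip_width: 0.0236
```

```bash
python3 - <<'E'
from h import *
st("w10"); s=btn()
E
```

```text
t 9.3 S mm [-147.4   -0.9   99. ] F stamp [12.05 -0.82 -8.76] w 23.6 [179.8  -0.3  12.7]
btn [(21, array([232., 218.]))]
```

View pics/w10.png

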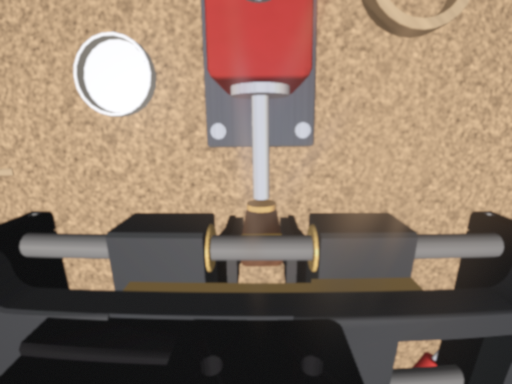

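Request:
step_arm --steps '[[-1, [-0.1, 0, 0], [0, -0.2, 0]], [-1, [-0.2, 0, 0], [0, -0.2, 0]], [-1, [-0.3, 0, 0], [0, -0.2, 0]], [-1, [-0.4, 0, 0], [0, -0.2, 0]], [-1, [-0.4, 0, 0], [0, -0.2, 0]]]'

```text
clock: 9.9
eef_pos: [0.5331, -0.0315, 0.099]
tool_rot: [179.8, -0.3, 12.7]
wrist_force: [10.2, 1.1, -8.2]
grip_width: 0.0235
```

```bash
python3 - <<'E'
from h import *
st("w11"); s=btn()
E
```

```text
t 9.9 S mm [-150.2   -0.9   99. ] F stamp [10.18 -1.22 -8.16] w 23.5 [179.8  -0.3  12.7]
btn [(21, array([232., 218.]))]
```

Request:
step_arm --steps '[[-1, [-0.1, 0, 0], [0, -0.2, 0]], [-1, [-0.2, 0, 0], [0, -0.2, 0]], [-1, [-0.3, 0, 0], [0, -0.2, 0]], [-1, [-0.4, 0, 0], [0, -0.2, 0]], [-1, [-0.4, 0, 0], [0, -0.2, 0]]]'

```text
clock: 10.5
eef_pos: [0.5304, -0.0321, 0.099]
tool_rot: [179.8, -0.2, 12.6]
wrist_force: [10.2, 1.7, -7.4]
grip_width: 0.0237
```

```bash
python3 - <<'E'
from h import *
st("w12"); s=btn()
E
```

```text
t 10.5 S mm [-153.   -1.   99.] F stamp [10.31 -0.59 -7.42] w 23.7 [179.8  -0.2  12.6]
btn [(21, array([232., 218.]))]
```

Request:
step_arm --steps '[[-1, [-0.1, 0, 0], [0, -0.2, 0]], [-1, [-0.2, 0, 0], [0, -0.2, 0]], [-1, [-0.3, 0, 0], [0, -0.2, 0]], [-1, [-0.4, 0, 0], [0, -0.2, 0]], [-1, [-0.4, 0, 0], [0, -0.2, 0]]]'

```text
clock: 11.1
eef_pos: [0.5278, -0.0327, 0.0989]
tool_rot: [179.8, -0.2, 12.6]
wrist_force: [11.5, 1.7, -7.5]
grip_width: 0.0235
```

```bash
python3 - <<'E'
from h import *
st("w13"); s=btn()
E
```

```text
t 11.1 S mm [-155.7   -1.    98.9] F stamp [11.55 -0.88 -7.47] w 23.5 [179.8  -0.2  12.6]
btn [(21, array([232., 218.]))]
```

Request:
step_arm --steps '[[-1, [-0.1, 0, 0], [0, -0.2, 0]], [-1, [-0.2, 0, 0], [0, -0.2, 0]], [-1, [-0.3, 0, 0], [0, -0.2, 0]], [-1, [-0.4, 0, 0], [0, -0.2, 0]], [-1, [-0.4, 0, 0], [0, -0.2, 0]]]'

```text
clock: 11.7
eef_pos: [0.5253, -0.0333, 0.099]
tool_rot: [179.8, -0.2, 12.6]
wrist_force: [11.3, 1.2, -8.1]
grip_width: 0.0235
```

```bash
python3 - <<'E'
from h import *
st("w14"); s=btn()
E
```

```text
t 11.7 S mm [-158.3   -1.    99. ] F stamp [11.3  -1.28 -8.14] w 23.5 [179.8  -0.2  12.6]
btn [(21, array([232., 218.]))]
```

Request:
step_arm --steps '[[-1, [-0.1, 0, 0], [0, -0.2, 0]], [-1, [-0.2, 0, 0], [0, -0.2, 0]], [-1, [-0.3, 0, 0], [0, -0.2, 0]], [-1, [-0.35, 0, 0], [0, -0.2, 0]], [-1, [-0.35, 0, 0], [0, -0.2, 0]]]'

```text
clock: 12.3
eef_pos: [0.5235, -0.0337, 0.099]
tool_rot: [179.7, -0.2, 12.6]
wrist_force: [11.4, 1.6, -8.4]
grip_width: 0.0235
```

```bash
python3 - <<'E'
from h import *
st("w15"); s=btn()
E
```

```text
t 12.3 S mm [-160.2   -1.    99. ] F stamp [11.48 -0.99 -8.38] w 23.5 [179.7  -0.2  12.6]
btn [(21, array([232., 218.]))]
```

Draw about 51 mm, button still down. Finer steps now.

Request:
step_arm --steps '[[-1, [-0.1, 0, 0], [0, -0.2, 0]], [-1, [-0.2, 0, 0], [0, -0.2, 0]], [-1, [-0.3, 0, 0], [0, -0.2, 0]], [-1, [-0.3, 0, 0], [0, -0.2, 0]]]'

```text
clock: 12.8
eef_pos: [0.5221, -0.0341, 0.099]
tool_rot: [179.7, -0.2, 12.6]
wrist_force: [11.5, 2.8, -9.2]
grip_width: 0.0237
```

```bash
python3 - <<'E'
from h import *
st("w16"); s=btn()
E
```

```text
t 12.8 S mm [-161.6   -1.    99. ] F stamp [11.81  0.22 -9.2 ] w 23.7 [179.7  -0.2  12.6]
btn [(21, array([232., 218.]))]
```

Request:
step_arm --steps '[[-1, [-0.1, 0, 0], [0, -0.2, 0]], [-1, [-0.2, 0, 0], [0, -0.2, 0]], [-1, [-0.3, 0, 0], [0, -0.2, 0]], [-1, [-0.3, 0, 0], [0, -0.2, 0]]]'

```text
clock: 13.3
eef_pos: [0.5207, -0.0344, 0.099]
tool_rot: [179.7, -0.3, 12.6]
wrist_force: [11.9, 1.6, -9.5]
grip_width: 0.0237
```

```bash
python3 - <<'E'
from h import *
st("w17"); s=btn()
E
```

```text
t 13.3 S mm [-163.    -1.1   99. ] F stamp [11.95 -1.05 -9.5 ] w 23.7 [179.7  -0.3  12.6]
btn [(21, array([232., 218.]))]
```

Request:
step_arm --steps '[[-1, [-0.1, 0, 0], [0, -0.2, 0]], [-1, [-0.2, 0, 0], [0, -0.2, 0]], [-1, [-0.3, 0, 0], [0, -0.2, 0]], [-1, [-0.3, 0, 0], [0, -0.2, 0]]]'

```text
clock: 13.8
eef_pos: [0.5195, -0.0347, 0.099]
tool_rot: [179.7, -0.3, 12.6]
wrist_force: [11.4, 1.1, -9.4]
grip_width: 0.0237
```

```bash
python3 - <<'E'
from h import *
st("w18"); s=btn()
E
```

```text
t 13.8 S mm [-164.3   -1.1   99. ] F stamp [11.34 -1.43 -9.37] w 23.7 [179.7  -0.3  12.6]
btn [(21, array([232., 218.]))]
```

Request:
step_arm --steps '[[-1, [-0.1, 0, 0], [0, -0.2, 0]], [-1, [-0.2, 0, 0], [0, -0.2, 0]], [-1, [-0.3, 0, 0], [0, -0.2, 0]], [-1, [-0.3, 0, 0], [0, -0.2, 0]]]'

```text
clock: 14.3
eef_pos: [0.5182, -0.035, 0.099]
tool_rot: [179.7, -0.3, 12.6]
wrist_force: [11.9, 1.8, -9.2]
grip_width: 0.0239
```

```bash
python3 - <<'E'
from h import *
st("w19"); s=btn()
E
```

```text
t 14.3 S mm [-165.6   -1.1   99. ] F stamp [11.99 -0.86 -9.19] w 23.9 [179.7  -0.3  12.6]
btn [(21, array([232., 218.]))]
```

Request:
step_arm --steps '[[-1, [-0.1, 0, 0], [0, -0.2, 0]], [-1, [-0.2, 0, 0], [0, -0.2, 0]], [-1, [-0.3, 0, 0], [0, -0.2, 0]], [-1, [-0.3, 0, 0], [0, -0.2, 0]]]'

```text
clock: 14.8
eef_pos: [0.517, -0.0352, 0.099]
tool_rot: [179.7, -0.3, 12.6]
wrist_force: [13.3, 1.8, -10.0]
grip_width: 0.0235
```

```bash
python3 - <<'E'
from h import *
st("w20"); s=btn()
E
```

```text
t 14.8 S mm [-166.8   -1.1   99. ] F stamp [ 13.34  -1.14 -10.01] w 23.5 [179.7  -0.3  12.6]
btn [(21, array([232., 218.]))]
```

Request:
step_arm --steps '[[-1, [-0.1, 0, 0], [0, -0.2, 0]], [-1, [-0.2, 0, 0], [0, -0.2, 0]], [-1, [-0.3, 0, 0], [0, -0.2, 0]], [-1, [-0.3, 0, 0], [0, -0.2, 0]]]'

```text
clock: 15.3
eef_pos: [0.5156, -0.0356, 0.099]
tool_rot: [179.7, -0.4, 12.6]
wrist_force: [12.4, 1.8, -9.6]
grip_width: 0.024
```

```bash
python3 - <<'E'
from h import *
st("w21"); s=btn();crop(s["img"],200,190,70,60,10,"pics/s21.png")
E
```

```text
t 15.3 S mm [-168.3   -1.1   99. ] F stamp [12.48 -1.   -9.59] w 24.0 [179.7  -0.4  12.6]
btn [(22, array([231.86, 217.  ]))]
```

View pics/w21.png

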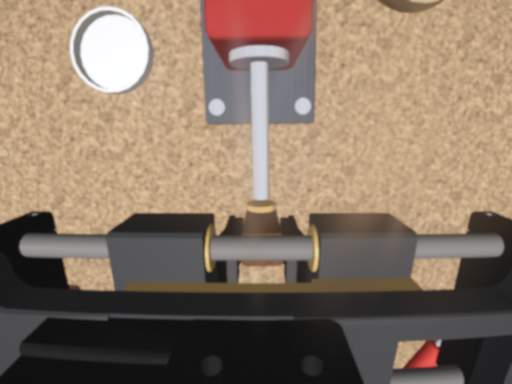

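View pics/s21.png

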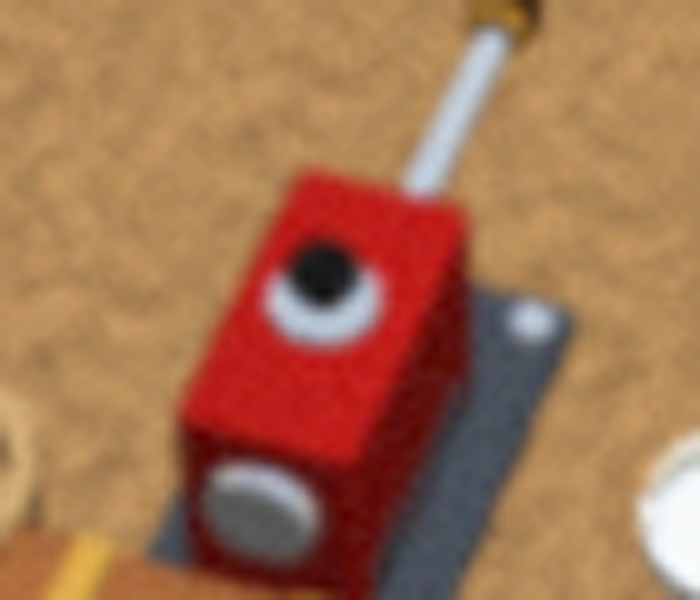

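Request:
step_arm --steps '[[-1, [0.0, 0, 0], [0, 0, 0]], [-1, [0.1, 0, 0], [0, -0.2, 0]], [-1, [0.1, 0, 0], [0, -0.2, 0]], [-1, [0.1, 0, 0], [0, -0.2, 0]]]'

```text
clock: 15.8
eef_pos: [0.5164, -0.0354, 0.0989]
tool_rot: [179.7, -0.1, 12.6]
wrist_force: [4.1, 0.2, -1.1]
grip_width: 0.0232
```

```bash
python3 - <<'E'
from h import *
st("w22"); s=btn()
E
```

```text
t 15.8 S mm [-167.4   -1.1   98.9] F stamp [ 4.   -0.71 -1.09] w 23.2 [ 1.797e+02 -1.000e-01  1.260e+01]
btn [(22, array([231.86, 217.  ]))]
```

Request:
step_arm --steps '[[-1, [0.05, 0, 0], [0, 0, 0]], [-1, [0.05, 0, 0], [0, 0, 0]], [-1, [0.05, 0, 0], [0, 0, 0]]]'

```text
clock: 16.2
eef_pos: [0.5165, -0.0354, 0.0989]
tool_rot: [179.7, -0.1, 12.6]
wrist_force: [0.6, 0.0, -0.2]
grip_width: 0.024
```

```bash
python3 - <<'E'
from h import *
st("w23"); s=btn()
E
```

```text
t 16.2 S mm [-167.3   -1.1   98.9] F stamp [ 0.62 -0.09 -0.24] w 24.0 [ 1.797e+02 -1.000e-01  1.260e+01]
btn [(22, array([231.86, 217.  ]))]
```

The pull has dropped to 0.6 N at 58 mm draw, so the sear holds the striker. I'll let go and rise.

Request:
step_arm --steps '[[-0.3, [0, 0, 0], [0, 0, 0]], [-0.1, [0, 0, 0], [0, 0, 0]], [0.5, [0, 0, 0], [0, 0, 0]], [1, [0, 0, 0], [0, 0, 0]], [1, [0, 0, 0], [0, 0, 0]], [1, [0, 0, 0], [0, 0, 0]], [1, [0, 0, 0], [0, 0, 0]], [1, [0, 0, 0], [0, 0, 0]]]'

```text
clock: 17.1
eef_pos: [0.5165, -0.0354, 0.0989]
tool_rot: [179.7, -0.1, 12.6]
wrist_force: [0.1, 0.3, -0.0]
grip_width: 0.0784
```

Request:
step_arm --steps '[[1, [0, 0, -2], [0, 0, 0]], [1, [0, 0, -5], [0, 0, 0]], [1, [0, 0, -9], [0, 0, 0]], [1, [0, 0, -13], [0, 0, 0]], [1, [0, 0, -13], [0, 0, 0]], [1, [0, 0, -13], [0, 0, 0]]]'

```text
clock: 17.7
eef_pos: [0.5169, -0.0349, 0.2302]
tool_rot: [179.6, -0.2, 12.6]
wrist_force: [0.4, 0.1, -0.5]
grip_width: 0.087
```

```bash
python3 - <<'E'
from h import *
st("w24"); s=btn();crop(s["img"],170,130,160,120,5,"pics/s24.png")
goto(W([0,-.0008,.20]))
E
```

```text
t 17.7 S mm [-166.8   -0.7  230.2] F stamp [ 0.39  0.01 -0.51] w 87.0 [179.6  -0.2  12.6]
btn [(22, array([231.86, 217.  ]))]
shift cm [16.83  0.02  2.75] turn [ 0.26  0.02 -0.14]
```

View pics/s24.png

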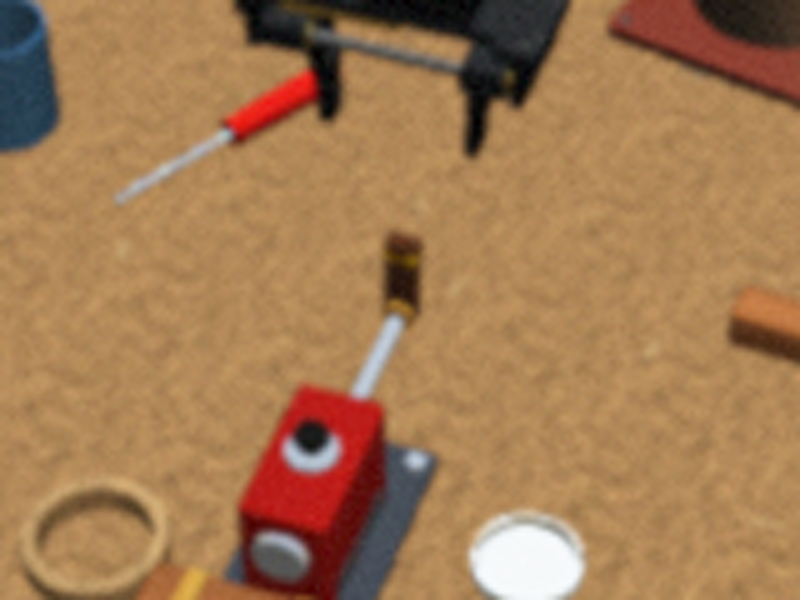

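View pics/w24.png

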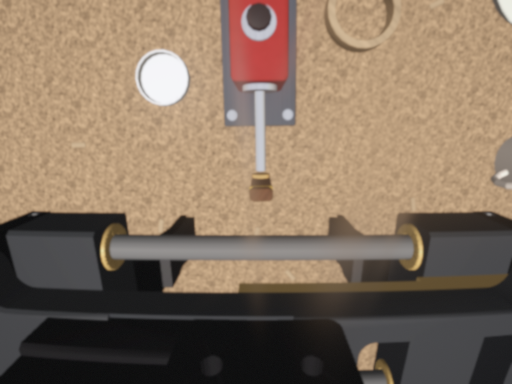

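Request:
step_arm --steps '[[-1, [4, 0, 0], [0, 0, 0]], [-1, [8, 0, 0], [0, 0, 0]], [-1, [12, 0, 0.5], [0.2, 0, 0]], [-1, [16, 0, 1.5], [0.2, 0, 0]], [-1, [16.8, 0, 2.8], [0.2, 0, 0]], [-1, [16.8, 0, 4.3], [0.2, 0, 0]], [-1, [16.8, 0, 5.8], [0.2, 0, 0]], [-1, [16.8, 0, 6.8], [0.2, 0, 0]], [-1, [16.8, 0, 6.8], [0.2, 0, 0]], [-1, [16.8, 0, 6.8], [0.2, 0, 0]]]' --newtons 10

```text
clock: 18.8
eef_pos: [0.6789, 0.0014, 0.16]
tool_rot: [179.9, 0.0, 12.5]
wrist_force: [0.5, 0.4, 0.4]
grip_width: 0.0149
```

```bash
python3 - <<'E'
from h import *
s=st("w25"); s=btn();crop(s["img"],170,130,160,120,5,"pics/s25.png")
s,T,o=snap("top"); crop(s["img"],215,85,100,110,5,"pics/t25.png")
E
```

```text
t 18.8 S mm [ -0.8  -0.9 160. ] F stamp [0.54 0.25 0.42] w 14.9 [179.9   0.   12.5]
btn [(145, array([229.79, 199.68])), (34, array([252.59, 199.18])), (22, array([231.86, 217.  ]))]
```

View pics/w25.png

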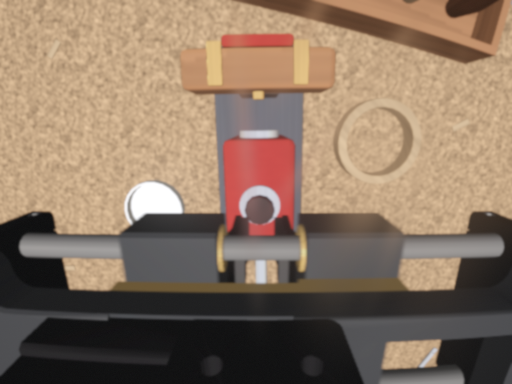

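View pics/s25.png

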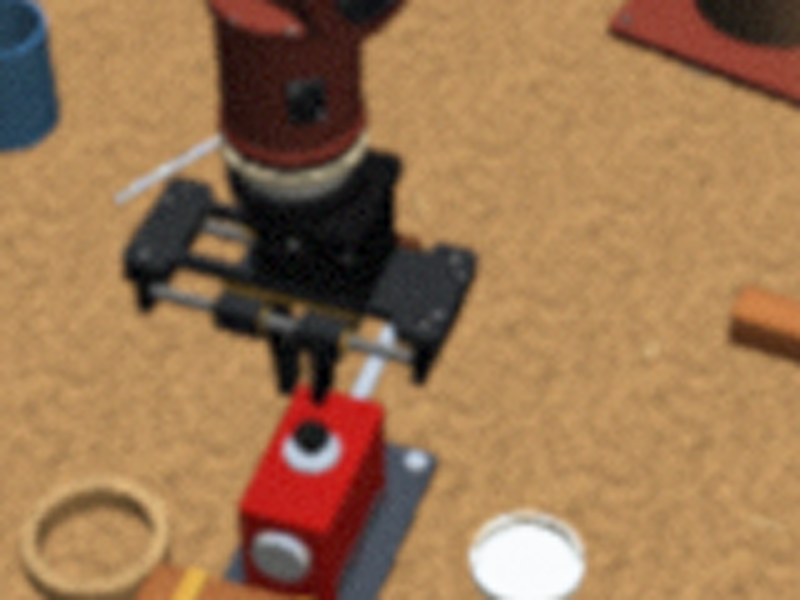

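Request:
step_arm --steps '[[-1, [0.1, 0, 0.5], [0, 0, 0]], [-1, [0.1, 0, 1.5], [0, 0, 0]], [-1, [0.1, 0, 2.5], [0, 0, 0]], [-1, [0.1, 0, 3.2], [0, 0, 0]], [-1, [0.1, 0, 3.2], [0, 0, 0]], [-1, [0.1, 0, 3.2], [0, 0, 0]]]'

```text
clock: 19.55
eef_pos: [0.6807, 0.0017, 0.1285]
tool_rot: [179.9, -0.1, 12.5]
wrist_force: [-0.1, 0.2, -0.2]
grip_width: 0.0007
```

```bash
python3 - <<'E'
from h import *
s=st("w26"); o=arm.get_obs();T=cam(s,o);print(proj(s,T,W([0,-.0008,.123])))
E
```

```text
t 19.55 S mm [  1.   -1.1 128.5] F stamp [-0.04  0.21 -0.19] w 0.7 [ 1.799e+02 -1.000e-01  1.250e+01]
[[259.83139488 229.45012876]]
```

View pics/w26.png

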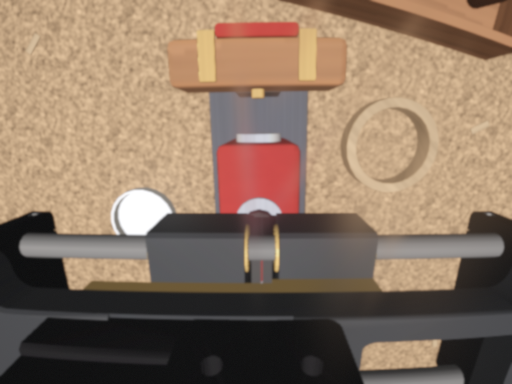

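Request:
step_arm --steps '[[-1, [0, 0, 0.5], [0, 0, 0]], [-1, [0, 0, 1.0], [0, 0, 0]], [-1, [0, 0, 1.5], [0, 0, 0]], [-1, [0, 0, 1.5], [0, 0, 0]], [-1, [0, 0, 1.5], [0, 0, 0]]]'

```text
clock: 20.1
eef_pos: [0.6819, 0.0015, 0.1149]
tool_rot: [179.9, -0.2, 12.5]
wrist_force: [0.8, -0.5, 3.6]
grip_width: 0.0005
```

```bash
python3 - <<'E'
from h import *
s=st("w27"); s=btn();crop(s["img"],170,130,160,120,5,"pics/s27.png")
E
```

```text
t 20.1 S mm [  2.1  -1.5 114.9] F stamp [ 0.67 -0.68  3.58] w 0.5 [179.9  -0.2  12.5]
btn [(529, array([235.94, 203.52]))]
```

View pics/w27.png

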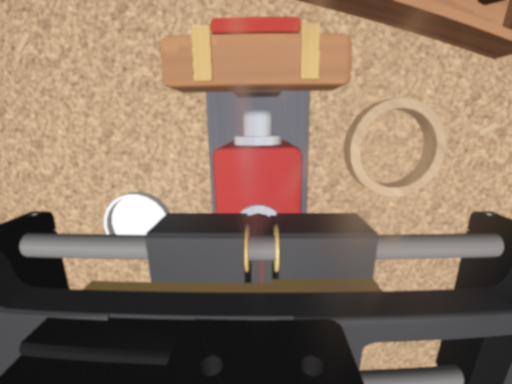

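View pics/s27.png

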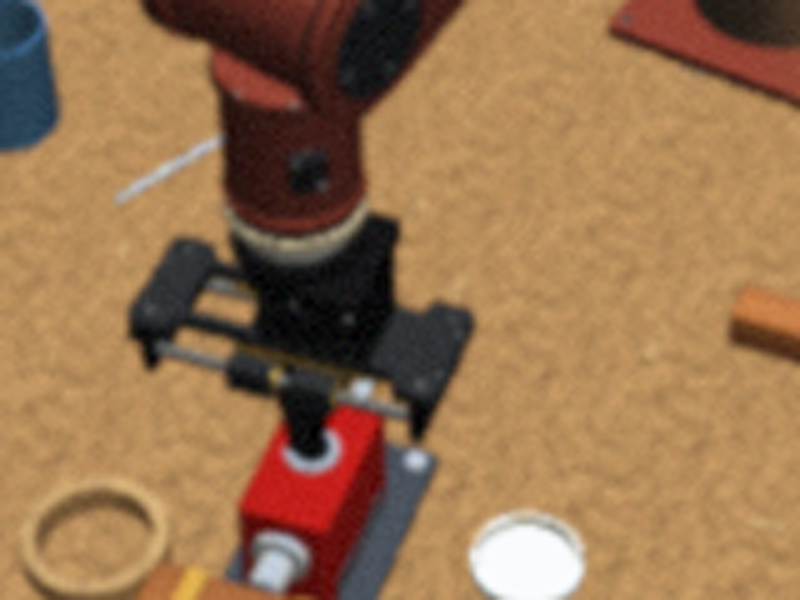

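Fired: the hammer is forward and the brass head no longer stands out of the blank. Withdrawing and checking.

Request:
step_arm --steps '[[-1, [0, 0, -1.5], [0, 0, 0]], [-1, [0, 0, -4], [0, 0, 0]], [-1, [0, 0, -8], [0, 0, 0]], [-1, [-2, 0, -11], [0, 0, 0]], [-1, [-6, 0, -11], [0, 0, 0]], [-1, [-10, 0, -11], [0, 0, 0]], [-1, [-10, 0, -11], [0, 0, 0]], [-1, [-10, 0, -11], [0, 0, 0]]]'

```text
clock: 21.0
eef_pos: [0.5831, -0.02, 0.2251]
tool_rot: [179.9, -0.2, 12.5]
wrist_force: [1.4, 0.0, -0.5]
grip_width: 0.0002
```

```bash
python3 - <<'E'
from h import *
s=st("w28"); crop(s["img"],160,0,200,150,4,"pics/w28c.png")
s=btn();cv2.imwrite("pics/s28.png",s["img"])
s,T,o=snap("top"); crop(s["img"],215,85,100,110,5,"pics/t28.png")
E
```

```text
t 21.0 S mm [-99.   -0.8 225.1] F stamp [ 1.32 -0.29 -0.46] w 0.2 [179.9  -0.2  12.5]
btn [(21, array([232., 217.]))]
```

View pics/w28c.png

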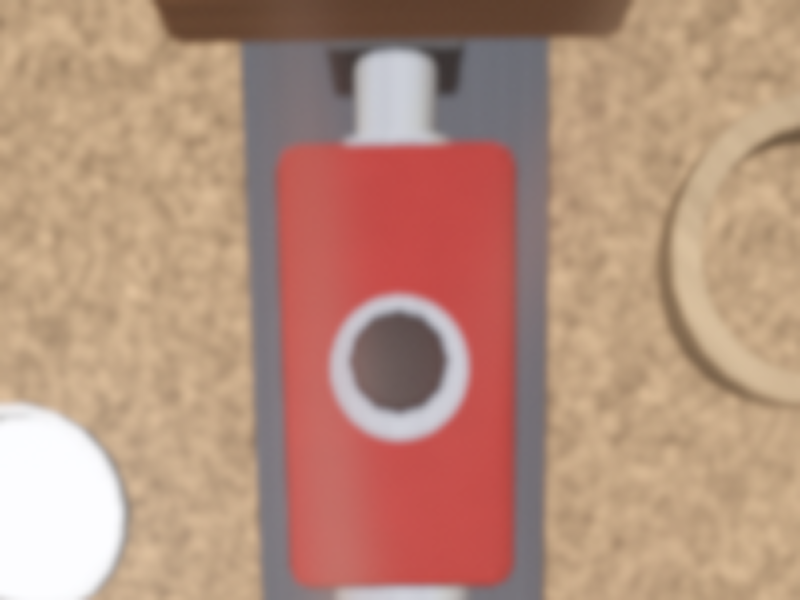

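View pics/s28.png

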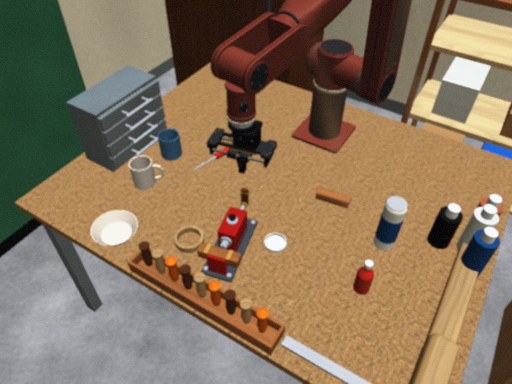

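View pics/t28.png

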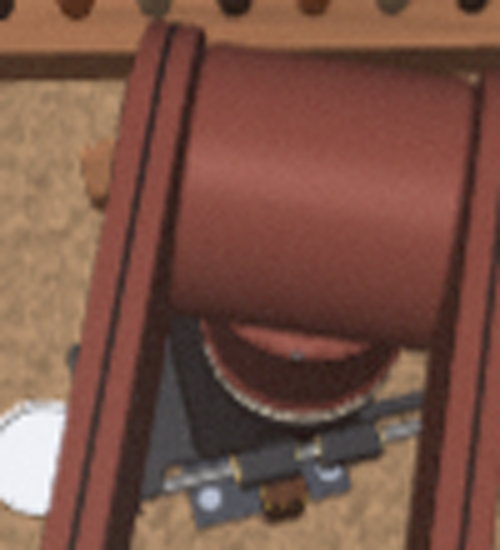

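```bash
python3 -c "
from bench import arm
print(arm.close_job())"
```

```text
the job is handed in; nothing more can be done
None
```

The pin was driven with one full blow, and I handed the job in at about 21 s with the hand clear and touching nothing.

- **Drawing and catch:** I pinched the handle and drew it back in small steps. At about 58 mm the button popped back up. The pull was 12–13 N, about what the spring alone would give, so I saw no sign of the buffer being loaded. Easing forward 1 mm dropped the pull to 0.6 N. I then let go and rose clear, and the handle stayed back.
- **Firing:** I pressed the trip button about 8 mm with shut fingers and the striker fired. I then lifted away.
- **Last checks:** The wrist picture shows the hammer at its rest position and no brass standing out of the blank. The button is back up. The tape, lid, mugs, bottles, screwdriver and spare blank look to be in their original places.
- **Not confirmed:** I judged flushness only by no brass showing in front of the blank, not by measuring to the millimetre. In the last top view the arm hid the pin area, so it confirmed nothing there. While pulling, the wrist also read up to 10 N downward besides the pull. I put that down to the handle's leverage; the handle did not slip in the grip.

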